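Reset the peak pointer and hold a specimen over the stray-field sensor

ROBOT

A 6-joint arm with a two-finger parallel gripper is mounted at the origin on a cart in front of the work surface, level with it; the furniture and walls round the work are solid. World frame = base frame: x ahead of the robot, y to its left, z up, the work surface at z = 0. Lengths are in mm, angles in rad, forces in N, time in s.
With the tool pointing down it reaches from about 325 to 900 mm from the base axis. Payload 6.1 kg.
Tool frame: the origin (TCP) lies between the finger pads; the fingertips stand 25 mm ahead of it and the grasp point (between the pads) lies 6 mm ahead of it (manip.tip_extent is the distance from the TCP to the fingertips, in mm); y points along the fingers, z is the direction in which the jaws open and shut, and the axes are right-handed (so a half turn about y gives the same grasp; the last joint's range is limited). The gripper opens to 87 mm and grips with 3 to 60 N. Pads are 19 mm wide; open, the fingers measure 117 mm over their backs; the gripper's body (75 mm by 190 mm) begins 51 mm behind the grasp point.
Start: joints at [-1.341, 0.22, 1.526, -0, 1.395, -0.126], TCP at [217.705, -585.85, 247.538] pointing down, gripper open.
Joint ranges: [-2.98, 2.98], [-0.91, 2.08], [0.09, 2.57], [-1.24, 4.39], [0.2, 2.65], [-2.68, 2.68]. Speed limits (rad/s): [2.57, 2.57, 3.01, 3.14, 3.14, 3.14].

INTERFACE

Orientations are given as a rotation vector (axis times angle).
In Python, from bench import manip gives the robot as it stands.
- The arm moves only by the tool apply_moves, never from a script. Its argument "deltas" is a list of rows, each a list of 7 numbers: the closure, from -1 (fully open) to 1 (shut), then the shift along the tool's x, y, z in cm, then the turn, a rotation vector about the tool's x, y, z in rad. A call has 1 to 12 rows; each row is the pose to reach, as a shift and turn from the pose commanded when the call began, along the tool's axes at that moment; what a row does not reach only later rows make up. A row lasts 1/10 s, in which the tool goes at most 50 mm and 8.59 degrees, less where a joint would pass 70% of its speed; a pose out of reach is approached as far as the arm can. A call with a gripper value outside its range is refused whole. The fingers move at their own pace and stop on an object; the grip force is fixed at half the most. Time passes only in rows, so rows that repeat a pose let the fingers close. It gives the time, the measured TCP pose, the force and the opening at its end, in the units of the state.
- manip.sense(): the state, without advancing time (a new reading comes with each control period).
- manip.capture(name): name is "scene" or "top"; returns the picture (480x640x3 uint8, red, green, blue); there is no depth.
- manip.camera_params(name): a dict with "K" (3x3 intrinsics, pixels), "rvec" (rotation vector, rad) and "tvec" (3), from world to camera coordinates, as OpenCV has them. Camera axes: x right, y down, z forward; pixel columns grow to the right and rows downward; lengths in mm; the calibration is good to about 2 mm. A picture is of the moment at which its call begins. camera_params takes no time and is no camera call.
- manip.sign_off(): hands the job in, once; it reports no verdict.
The state is a dict: "time": time; "q": joint angles; "dq": joint speeds; "effort": joint torques, N m; "tool_pos": TCP position; "tcp_rot": TCP orientation; "ft_force": force on the tool from outside, world axes, zero at the start; "moment": the same for the moment, N m; "gripper_width": finger opening in mm.
Only numpy, scipy, OpenCV 4.12 (cv2) and the standard library are available. Lean on these libraries where they do the work, as an engineer would, in place of code of your own. Each camera call takes 0.05 s, during which the arm holds its last target.

TASK

Check the green specimen mount for leftover magnetism on the bench meter: first turn the knob that carries the red peak pointer fully back to its zero stop, then pick up the green mount, carry it clear of the jar, the dropper bottle and the meter's guard bar, and finish holding it still and level, centred over the round blue sensor face with about 8 mm of air beneath it. The mount must never touch the meter, and the jar, the bottle and the other two mounts must be left as they stand. Do not put the mount down: the program finishes while the gripper is still holding it there.

Things in the scene. Friction and masses are not known exactly. Their poses are not given: they have to be found in the camera images.
- meter: Grey bench meter, fixed to the desk, 140 x 260 x 45 mm (x, y, z at yaw 0), turned by up to 0.3 rad. Origin: centre of its underside. Its x axis points away from the robot, y to the left, z up. On its top: a white dial of 50 mm radius centred at y = +75 mm (top 48 mm above the desk) with the pointer knob; the sensor head centred at y = -60 mm; and a steel guard bar, a hoop of 7 mm wire from x = -50 to +50 mm standing at y = -118 mm, its top 89 mm above the desk.
- peak_knob (a joint): Angle of the pointer knob, rad: 0 = red pointer at the zero stop, growing clockwise seen from above, up to 2.4 at the other stop; it starts at 0.7 to 1.4. So the reset is a counter-clockwise turn seen from above. It turns stiffly with about 0.04 N m of friction about the vertical and stays where it is left; there is no spring, and it cannot pass the zero stop.
- knob_grip (a point): Point on the axis of the black pointer knob, at mid height of its grip bar, 62 mm above the desk. The bar is 36 mm long, 10 mm wide, stands from 53 to 72 mm above the desk, and turns with the knob; it stands on a knob disc of 16 mm radius (48 to 53 mm above the desk). The x axis of this point points along the bar towards the tip of the red pointer, z up. At the zero stop the x axis stands 1.2 rad counter-clockwise (seen from above) of the meter's x axis.
- sensor_face (a point): Centre of the round blue sensor face, facing up, on a black head of 18 mm radius, 65 mm above the desk (20 mm above the meter's top). z up.
- green_mount: Green specimen mount, a disc of 30 mm diameter and 16 mm height lying flat on the desk, 28 to 56 g, loose. Origin: centre of its underside; z is the disc's axis, up.
- red_mount: Red specimen mount, 30 mm diameter, 16 mm high, loose, to be left alone. Origin: centre of its underside. The three mounts change places.
- black_mount: Black specimen mount, 30 mm diameter, 14 mm high, loose, to be left alone. Origin: centre of its underside.
- jar: White plastic jar with a black cap, 75 mm diameter, 85 mm high, loose, standing between the mounts and the meter, to be left alone. Origin: centre of its underside.
- dropper_bottle: Amber dropper bottle with a red rubber bulb, 30 mm diameter, 118 mm high, loose, standing between the mounts and the meter, to be left alone. Origin: centre of its underside.
Things that resemble listed ones, but are neither listed nor needed, are in the scene too. Leave any orange look-alike of the green_mount alone.

How it is judged (in metres and radians):
On the way, in this order (a step that is already met when the one before it is completed fails the run):
1. the red peak pointer is back at its zero stop (within 0.06 rad) (value of joint peak_knob below 0.06 rad), for 0.2 s.
2. the green mount is lifted off the desk in the gripper (underside more than 30 mm up) (height (world z) of green_mount above 0.03 m and contact force between green_mount and the fingers above 0.5 N), for 0.2 s.
At the end, for the whole second after the job is handed in: The peak pointer is within 0.06 rad of its zero stop; the fingers hold the green mount, still (under 20 mm/s), level within 0.14 rad, its axis within 6 mm of the sensor's, its underside 3 to 13 mm above the sensor face, touching nothing of the meter (value of joint peak_knob below 0.06 rad and horizontal distance between green_mount and sensor_face below 0.006 m and z of green_mount in the frame of sensor_face between 0.003 and 0.013 m and angle between green_mount's own z axis and vertical below 0.14 rad and linear speed of green_mount below 0.02 m/s and contact force between green_mount and the fingers above 0.5 N and contact force between green_mount and meter below 0.1 N); the arm keeps its last pose, push and grip.
It fails at once if the green mount touches the meter (contact force between green_mount and meter above 0.3 N).
It fails at once if the red mount is moved by more than 15 mm or tipped (distance of red_mount from where it was at the start of the episode above 0.015 m or angle between red_mount's own z axis and vertical above 0.4 rad).
It fails at once if the black mount is moved by more than 15 mm or tipped (distance of black_mount from where it was at the start of the episode above 0.015 m or angle between black_mount's own z axis and vertical above 0.4 rad).
It fails at once if the jar is moved by more than 15 mm or tipped (distance of jar from where it was at the start of the episode above 0.015 m or angle between jar's own z axis and vertical above 0.4 rad).
It fails at once if the dropper bottle is moved by more than 15 mm or tipped (distance of dropper_bottle from where it was at the start of the episode above 0.015 m or angle between dropper_bottle's own z axis and vertical above 0.4 rad).
It also fails if it takes over 54 s, if anything falls off the work surface, if the arm or the gripper's body presses on something with over 40 N, if the wrist force passes 120 N, or if a joint passes its speed limit or range.

## Working session

There is one attempt and no reset: what is moved stays moved. The work goes in short steps, Python scripts to look and compute and a tool call to move; the robot and the scene stay as the last step left them, time stands still between calls to the robot, and variables do not carry over. Pictures are saved under pics/ and viewed, and the job is handed in when it is done.

Besides the shell and the picture viewer there is one more tool, called after "Emit:" by a JSON object that holds its "api" and its "payload". apply_moves: Moves the arm, as the interface text tells. Its arguments: {"type":"object","properties":{"deltas":{"type":"array"}},"required":["deltas"]}

```bash
mkdir -p pics; ls; python3 - <<'E'
from bench import manip
import cv2
print(manip.sense())
for n in ("scene","top"):
    im=manip.capture(n); cv2.imwrite(f"pics/{n}0.png",im[:,:,::-1]); p=manip.camera_params(n); print(n,p)
E
```

```text
pics
{'time': 0.0, 'q': array([-1.34110447e+00,  2.21236184e-01,  1.52759245e+00,  3.51002786e-05,
        1.39465534e+00, -1.26067514e-01]), 'dq': array([ 0.00053323,  0.00044673, -0.00057966,  0.00017826, -0.00051927,
       -0.00139871]), 'effort': array([-1.74935569e-03, -4.94616294e+01, -3.87376928e+01,  7.00110407e-02,
        5.72468061e-02, -1.55006846e-04]), 'tool_pos': array([ 217.58857681, -585.3147276 ,  246.44082913]), 'tcp_rot': array([-0.36460629,  2.02969098, -2.02579593]), 'ft_force': array([-0.57137191,  0.0011048 ,  0.04582096]), 'moment': array([ 0.03452785,  0.03810466, -0.07251789]), 'gripper_width': 87.26275732990798}
scene {'K': array([[452.75717052,   0.        , 326.6735076 ],
       [  0.        , 452.75717052, 242.33319237],
       [  0.        ,   0.        ,   1.        ]]), 'rvec': array([ 2.007182  , -0.80547047,  0.46453884]), 'tvec': array([-351.05277026,  243.4567073 ,  628.76282102])}
top {'K': array([[556.09961488,   0.        , 319.22077042],
       [  0.        , 556.09961488, 230.25815534],
       [  0.        ,   0.        ,   1.        ]]), 'rvec': array([ 2.15170229, -2.09892574,  0.21872006]), 'tvec': array([ -10.91223277,  524.72349976, 1058.85961426])}
```

View pics/scene0.png

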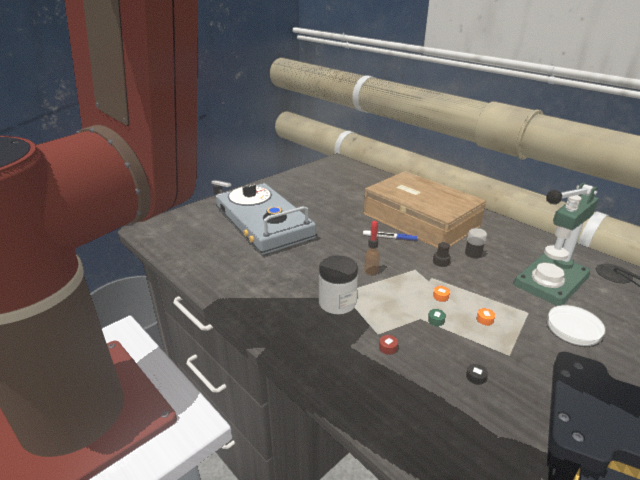

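View pics/top0.png

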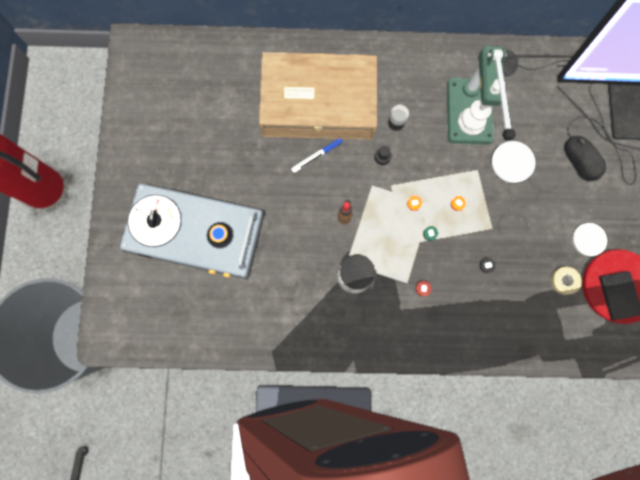

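The scene view shows the green mount at (437,317), the orange look-alikes at (442,293) and (486,316), red at (388,344), black at (477,374), the jar at (338,285), the bottle at (373,255) and the meter at (265,215). In the top view these are green (431,233), orange (414,203) and (458,203), red (424,288), black (487,265), jar (357,272), bottle (345,212), knob (154,217) and sensor (219,234). The only things I could mistake for the green mount are the two orange discs and the green microscope base at (470,110). By its description the target is the disc at top (431,233). I'll check that in a close crop.

```bash
cat > h.py <<'E'
import numpy as np, cv2
from bench import manip
def cam(n):
    p=manip.camera_params(n); R=cv2.Rodrigues(np.array(p["rvec"]))[0]; return p["K"],R,np.array(p["tvec"])
def ray(n,uv):
    K,R,t=cam(n); d=R.T@np.linalg.solve(K,[uv[0],uv[1],1]); return -R.T@t,d/np.linalg.norm(d)
def plane(n,uv,z):
    o,d=ray(n,uv); return o+d*(z-o[2])/d[2]
def two(a,b):
    o1,d1=ray("top",a);o2,d2=ray("scene",b)
    s=np.linalg.lstsq(np.c_[d1,-d2],o2-o1,rcond=None)[0]
    p,q=o1+s[0]*d1,o2+s[1]*d2; return (p+q)/2,np.linalg.norm(p-q)
def proj(n,P):
    p=manip.camera_params(n); return cv2.projectPoints(np.array([P],float),np.array(p["rvec"]),np.array(p["tvec"]),p["K"],None)[0].ravel()
def blobs(im,lo,hi,box,mina=8):
    x0,y0,x1,y1=box
    hsv=cv2.cvtColor(im[y0:y1,x0:x1],cv2.COLOR_RGB2HSV); m=cv2.inRange(hsv,np.array(lo),np.array(hi))
    n,l,s,c=cv2.connectedComponentsWithStats(m)
    return m,[(int(s[i,4]),(c[i]+[x0,y0]).round(1).tolist(),s[i,:4].tolist()) for i in range(1,n) if s[i,4]>=mina]
E
python3 - <<'E'
from h import *
t=cv2.imread("pics/top0.png"); s=cv2.imread("pics/scene0.png")
def crop(im,x0,y0,x1,y1,k): return cv2.resize(im[y0:y1,x0:x1],None,fx=k,fy=k,interpolation=cv2.INTER_CUBIC)
cv2.imwrite("pics/c1.png",crop(t,330,180,500,300,4))
cv2.imwrite("pics/c2.png",crop(t,115,175,275,290,5))
cv2.imwrite("pics/c3.png",crop(s,205,170,325,255,6))
cv2.imwrite("pics/c4.png",crop(s,310,210,510,390,4)) 
E
```

```text
(no output)
```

View pics/c1.png

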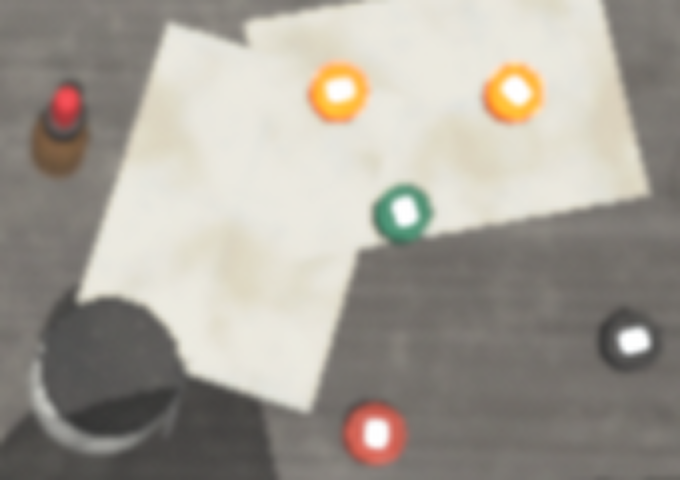

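View pics/c2.png

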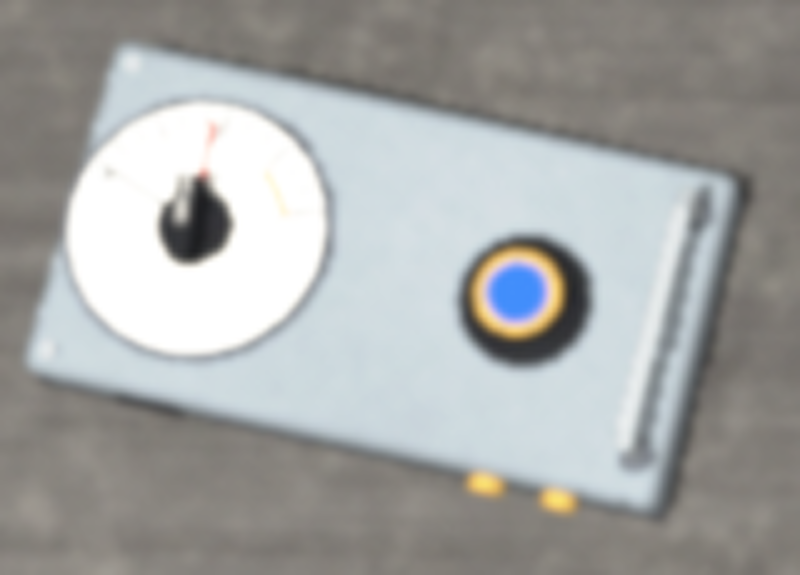

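View pics/c3.png

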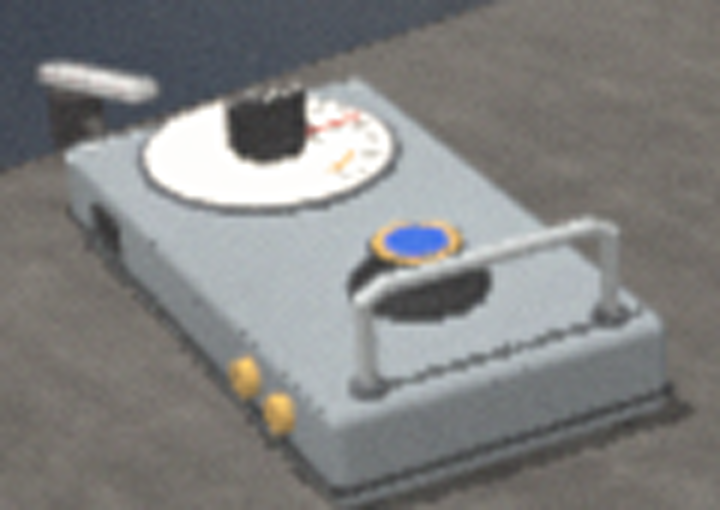

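View pics/c4.png

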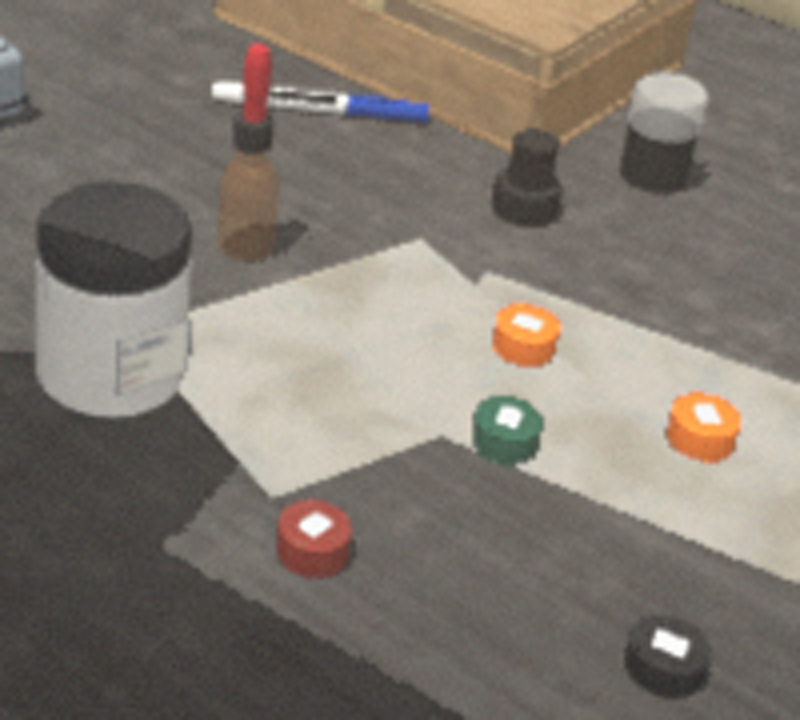

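The crops settle it: the green disc with the white label is at crop (403,213), which is top (431,233). On the meter, the red pointer goes from the knob at crop (195,225) to (213,128), and the sensor's blue face is at crop (518,292). Next I'll measure positions.

```bash
python3 - <<'E'
from h import *
rgb=lambda f: cv2.cvtColor(cv2.imread(f),cv2.COLOR_BGR2RGB)
t=rgb("pics/top0.png"); s=rgb("pics/scene0.png")
np.set_printoptions(precision=1,suppress=True)
# sensor
_,b=blobs(t,(100,120,120),(125,255,255),(190,205,250,265)); print("blue top",b)
_,b2=blobs(s,(100,150,120),(125,255,255),(260,200,290,225)); print("blue scene",b2)
bt=max(b)[1]; bs=max(b2)[1]
print("sensor plane65",plane("top",bt,65),"scene",plane("scene",bs,65),two(bt,bs))
# dial: white
m,b=blobs(t,(0,0,235),(180,25,255),(115,185,190,260),50); print("dial",b)
c=max(cv2.findContours(m,cv2.RETR_EXTERNAL,cv2.CHAIN_APPROX_NONE)[0],key=cv2.contourArea)
e=cv2.fitEllipse(cv2.convexHull(c)); dc=np.array(e[0])+[115,185]; print("ellipse",dc,e[1])
print("dial centre z48",plane("top",dc,48))
# meter yaw from dial->sensor
d=plane("top",dc,48); S=plane("top",bt,65); v=S-d; print("dist (135)",np.hypot(*v[:2]),"yaw",np.arctan2(v[0],-v[1]))
# pointer red
m,b=blobs(t,(0,60,100),(8,255,255),(115,185,190,260),2); m2,b2_=blobs(t,(170,60,100),(180,255,255),(115,185,190,260),2); print("red",b,b2_)
m|=m2
ys,xs=np.nonzero(m); P=np.array([plane("top",(x+115,y+185),50)[:2] for x,y in zip(xs,ys)]); 
dd=P-d[:2]; k=np.hypot(*dd.T)<50; ang=np.arctan2(dd[k,1],dd[k,0]); print("pointer angles",np.c_[np.hypot(*dd[k].T),ang][:12], np.median(ang))
# green mount
m,b=blobs(t,(70,80,40),(95,255,255),(410,215,450,252)); print(b)
for n,im,box,lo,hi in (("top",t,(410,215,450,252),(65,60,30),(95,255,255)),):
    c=max(cv2.findContours(m,cv2.RETR_EXTERNAL,cv2.CHAIN_APPROX_NONE)[0],key=cv2.contourArea); (x,y),w,_=cv2.fitEllipse(cv2.convexHull(c)); print(x+410,y+215,w,plane("top",(x+410,y+215),14))
m,b=blobs(s,(65,60,20),(95,255,255),(420,300,455,330)); print("green scene",b, [plane("scene",q[1],9) for q in b])
# others
for nm,uv,z in (("jar top",(357,271),85),("bulb",(347,206),118),("orange1",(414.6,203),15),("orange2",(458.3,203),15),("red",(423.9,288.2),15),("black",(487.2,265),13)):
    print(nm,plane("top",uv,z))
print("bottle two",two((346.5,206),(374.5,222.5)))
print("jar two", two((357,271),(338.5,268.5)))
# bar angle: dark pixels
E
```

```text
blue top [(82, [217.8, 233.0], [23, 23, 11, 11])]
blue scene [(27, [273.9, 209.4], [10, 8, 9, 4])]
sensor plane65 [511.4 201.1  65. ] scene [515.6 199.6  65. ] (array([513. , 199.8,  65.6]), np.float64(4.333087878677284))
dial [(1730, [153.8, 220.5], [14, 11, 51, 49])]
ellipse [153.8 220.2] (48.36429977416992, 51.488765716552734)
dial centre z48 [537.2 333.2  48. ]
dist (135) 134.56808645606336 yaw -0.19298172175332715
red [(2, [155.0, 209.5], [40, 24, 1, 2])] []
pointer angles [[22.6 -0.1]
 [20.6 -0.1]] -0.05757339631584353
[(73, [429.6, 233.8], [14, 12, 13, 13])]
430.120397567749 233.20680046081543 (12.228941917419434, 12.887894630432129) [ 531.8 -227.6   14. ]
green scene [(151, [436.2, 317.1], [9, 9, 16, 17])] [array([ 535.3, -231.4,    9. ])]
jar top [440.9 -71.4  85. ]
bulb [559.8 -48.6 118. ]
orange1 [ 595.  -195.8   15. ]
orange2 [ 597.5 -287.3   15. ]
red [ 417.9 -213.    15. ]
black [ 468.8 -344.1   13. ]
bottle two (array([562.7, -50. , 115.4]), np.float64(6.34147952344624))
jar two (array([443.4, -73.4,  76.9]), np.float64(3.8906630875625137))
```

```bash
python3 - <<'E'
from h import *
np.set_printoptions(precision=3,suppress=True)
st=manip.sense(); print(cv2.Rodrigues(st["tcp_rot"])[0]); print(manip.tip_extent,[a for a in dir(manip) if a[0]!='_'])
rgb=lambda f: cv2.cvtColor(cv2.imread(f),cv2.COLOR_BGR2RGB)
t=rgb("pics/top0.png")
c=t[195:235,135:180].astype(int)
r=c[:,:,0]-(c[:,:,1]+c[:,:,2])//2
d=plane("top",(153.8,220.2),48)[:2]
ys,xs=np.nonzero(r>25); 
for x,y in zip(xs,ys):
    p=plane("top",(x+135,y+195),49)[:2]-d; print(x+135,y+195,r[y,x],np.hypot(*p).round(1),np.arctan2(p[1],p[0]).round(3))
# knob dark
m=((c.max(2)<90)).astype(np.uint8); ys,xs=np.nonzero(m); print("dark centroid",xs.mean()+135,ys.mean()+195,m.sum()); print(m)
print("proj knob axis at 53,72:",proj("top",[*d,53]),proj("top",[*d,72]))
for z in (48,53,72): print(plane("top",(153.8,220.2),z))
E
```

```text
[[-0.937 -0.     0.348]
 [-0.348  0.002 -0.937]
 [-0.    -1.    -0.002]]
25.0 ['PlanningError', 'camera_params', 'capture', 'sense', 'sign_off', 'tip_extent']
157 200 46 41.6 -0.081
157 201 51 39.5 -0.09
157 202 47 37.5 -0.099
156 203 26 35.2 -0.053
157 203 27 35.5 -0.109
155 208 28 24.8 -0.027
155 209 55 22.8 -0.037
156 209 43 23.0 -0.124
155 210 40 20.7 -0.049
156 210 32 21.0 -0.144
dark centroid 154.06306306306305 220.03603603603602 111
[[0 0 0 ... 0 0 0]
 [0 0 0 ... 0 0 0]
 [0 0 0 ... 0 0 0]
 ...
 [0 0 0 ... 0 0 0]
 [0 0 0 ... 0 0 0]
 [0 0 0 ... 0 0 0]]
proj knob axis at 53,72: [153.103 219.674] [150.397 217.632]
[537.185 333.165  48.   ]
[536.153 331.699  53.   ]
[532.231 326.125  72.   ]
```

```bash
cat >> h.py <<'E'
def go(pos,jaw,ref=None):
    """tool-axes shift (cm) and turn about tool y to reach world pos with jaw dir angle, from measured (or given) pose"""
    st=manip.sense(); R=cv2.Rodrigues(st["tcp_rot"])[0]; p=st["tool_pos"]
    j=np.arctan2(R[1,2],R[0,2]); d=(np.array(pos)-p)
    x=-np.array([-np.sin(j),np.cos(j),0])*np.sign(1); 
    # ideal down-pointing axes
    z=np.array([np.cos(j),np.sin(j),0]); y=np.array([0,0,-1.]); x=np.cross(y,z)
    turn=-((jaw-j+np.pi)%(2*np.pi)-np.pi)
    print("at",p.round(1),"jaw",round(j,3),"| shift cm",(np.array([x@d,y@d,z@d])/10).round(2),"turn y",round(turn,3), "q6",st["q"][5].round(2),"t",round(st["time"],2),"w",round(st["gripper_width"],1),"F",np.round(st["ft_force"],1), "tilt",np.round(R[2],3))
E
python3 -c "
from h import *
go((500,-250,247),-1.656)"
```

```text
at [ 217.6 -585.4  246.6] jaw -1.215 | shift cm [-38.15  -0.04 -21.6 ] turn y 0.441 q6 -0.13 t 0.1 w 87.3 F [ 0.1  0.  -0.5] tilt [-0.    -1.    -0.002]
```

Emit:
{"api": "apply_moves", "payload": {"deltas": [[-0.3, -4, 0, -2.3, 0, 0.05, 0], [-0.3, -38.2, 0, -21.6, 0, 0.44, 0], [-0.3, -38.2, 0, -21.6, 0, 0.44, 0], [-0.3, -38.2, 0, -21.6, 0, 0.44, 0], [-0.3, -38.2, 0, -21.6, 0, 0.44, 0], [-0.3, -38.2, 0, -21.6, 0, 0.44, 0], [-0.3, -38.2, 0, -21.6, 0, 0.44, 0], [-0.3, -38.2, 0, -21.6, 0, 0.44, 0], [-0.3, -38.2, 0, -21.6, 0, 0.44, 0], [-0.3, -38.2, 0, -21.6, 0, 0.44, 0], [-0.3, -38.2, 0, -21.6, 0, 0.44, 0]]}}

```text
time: 1.2
tool_pos: [500.8, -249.3, 247.0]
tcp_rot: [-0.088, -2.179, 2.179]
ft_force: [-0.6, 0.4, 0.1]
gripper_width: 56.8
```

```bash
python3 -c "
from h import *
go((539,332,140),-1.656)"
```

```text
at [ 500.8 -249.3  247. ] jaw -1.652 | shift cm [  0.91  10.7  -58.25] turn y 0.004 q6 1.05 t 1.2 w 56.8 F [-0.6  0.4  0.1] tilt [ 0.001 -1.    -0.   ]
```

Emit:
{"api": "apply_moves", "payload": {"deltas": [[-0.3, 0.1, 0, -4, 0, 0, 0], [-0.3, 0.9, 0, -58.2, 0, 0, 0], [-0.3, 0.9, 0, -58.2, 0, 0, 0], [-0.3, 0.9, 0, -58.2, 0, 0, 0], [-0.3, 0.9, 0, -58.2, 0, 0, 0], [-0.3, 0.9, 0, -58.2, 0, 0, 0], [-0.3, 0.9, 0, -58.2, 0, 0, 0], [-0.3, 0.9, 0, -58.2, 0, 0, 0], [-0.3, 0.9, 0, -58.2, 0, 0, 0], [-0.3, 0.9, 0, -58.2, 0, 0, 0], [-0.3, 0.9, 0, -58.2, 0, 0, 0], [-0.3, 0.9, 0, -58.2, 0, 0, 0]]}}

```text
time: 2.4
tool_pos: [541.1, 331.0, 247.3]
tcp_rot: [-0.093, -2.177, 2.178]
ft_force: [0.8, -0.0, 0.0]
gripper_width: 56.7
```

Emit:
{"api": "apply_moves", "payload": {"deltas": [[-0.3, 0, 3, -2, 0, 0, 0], [-0.3, 0, 6, -2, 0, 0, 0], [-0.3, 0, 9, -2, 0, 0, 0], [-0.3, 0, 10.7, -2, 0, 0, 0], [-0.3, 0, 10.7, -2, 0, 0, 0]]}}

```text
time: 2.9
tool_pos: [540.9, 347.9, 136.9]
tcp_rot: [-0.088, -2.171, 2.178]
ft_force: [0.1, -0.2, 0.1]
gripper_width: 56.8
```

```bash
python3 - <<'E'
from h import *
go((539,332,140),-1.656)
for n,b in (("scene",(190,120,350,260)),("top",(95,160,255,280))):
    im=manip.capture(n); cv2.imwrite(f"pics/{n}1.png",im[:,:,::-1]); x0,y0,x1,y1=b
    cv2.imwrite(f"pics/{n}1c.png",cv2.resize(im[y0:y1,x0:x1,::-1],None,fx=4,fy=4,interpolation=cv2.INTER_CUBIC))
E
```

```text
at [540.9 347.9 136.9] jaw -1.657 | shift cm [ 0.05 -0.31  1.6 ] turn y -0.001 q6 2.11 t 2.9 w 56.8 F [ 0.1 -0.2  0.1] tilt [ 0.005 -1.     0.004]
```

View pics/scene1c.png

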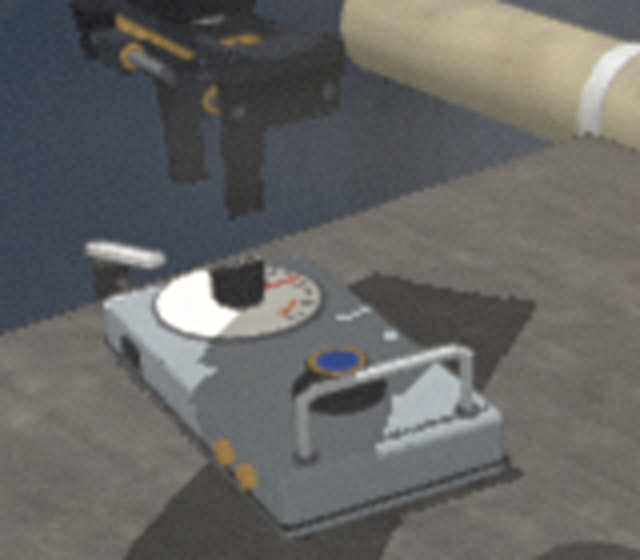

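View pics/top1c.png

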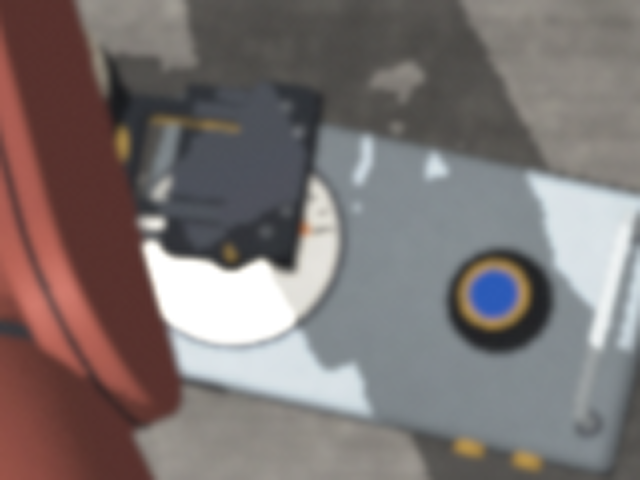

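```bash
python3 - <<'E'
from h import *
np.set_printoptions(precision=1,suppress=True)
st=manip.sense(); p=st["tool_pos"]; j=-1.657; u=np.array([np.cos(j),np.sin(j),0])
for s in (28.4,43,-28.4,-43): print(s,proj("scene",p+u*s-[0,0,25]))
im=cv2.cvtColor(cv2.imread("pics/scene0.png"),cv2.COLOR_BGR2RGB)
m=(im[170:210,235:265].max(2)<60).astype(np.uint8)
n,l,s,c=cv2.connectedComponentsWithStats(m); i=1+np.argmax(s[1:,4]); print(s[i],c[i]+[235,170])
C=c[i]+[235,170]
print("scene knob z60",plane("scene",C,60),plane("scene",C,62))
for P in ([537,333],[539,332],[541,331]): print(P,proj("scene",[*P,62]))
go((539,332,110),-1.656)
E
```

```text
28.4 [249.3 169.7]
43 [252.5 171.6]
-28.4 [237.4 162.6]
-43 [234.4 160.8]
[13 16  7  5 12] [251.8 187.9]
scene knob z60 [552.8 334.8  60. ] [550.4 331.2  62. ]
[537, 333] [247.  189.2]
[539, 332] [247.9 189.1]
[541, 331] [248.8 189. ]
at [543.1 349.5 141.3] jaw -1.656 | shift cm [0.3 3.1 1.8] turn y -0.0 q6 2.11 t 3.0 w 56.4 F [-0.2  0.4  0.1] tilt [-0. -1. -0.]
```

Emit:
{"api": "apply_moves", "payload": {"deltas": [[-0.3, 0.2, 0, 1.8, 0, 0, 0], [-0.3, 0.2, 1, 1.8, 0, 0, 0], [-0.3, 0.2, 3, 1.8, 0, 0, 0], [-0.3, 0.2, 3, 1.8, 0, 0, 0], [-0.3, 0.2, 3, 1.8, 0, 0, 0]]}}

```text
time: 3.5
tool_pos: [538.9, 332.7, 111.0]
tcp_rot: [-0.092, -2.179, 2.178]
ft_force: [0.1, 0.3, 0.7]
gripper_width: 56.2
```

```bash
python3 - <<'E'
from h import *
go((540,331.5,82),-1.656)
for n,b in (("scene",(190,120,350,260)),("top",(95,160,255,280))):
    im=manip.capture(n); cv2.imwrite(f"pics/{n}2.png",im[:,:,::-1]); x0,y0,x1,y1=b
    cv2.imwrite(f"pics/{n}2c.png",cv2.resize(im[y0:y1,x0:x1,::-1],None,fx=4,fy=4,interpolation=cv2.INTER_CUBIC))
    go((540,331.5,82),-1.656)
E
```

```text
at [538.9 332.7 111. ] jaw -1.655 | shift cm [-0.12  2.9   0.12] turn y 0.001 q6 2.08 t 3.5 w 56.2 F [0.1 0.3 0.7] tilt [-0. -1. -0.]
at [539.3 333.  111.6] jaw -1.655 | shift cm [-0.08  2.96  0.14] turn y 0.001 q6 2.08 t 3.55 w 56.5 F [-0.5 -0.   0.2] tilt [-0.001 -1.    -0.001]
at [539.5 333.1 111.9] jaw -1.655 | shift cm [-0.06  2.99  0.15] turn y 0.001 q6 2.08 t 3.6 w 56.2 F [-0.1 -0.2  0.7] tilt [-0.002 -1.    -0.001]
```

View pics/scene2c.png

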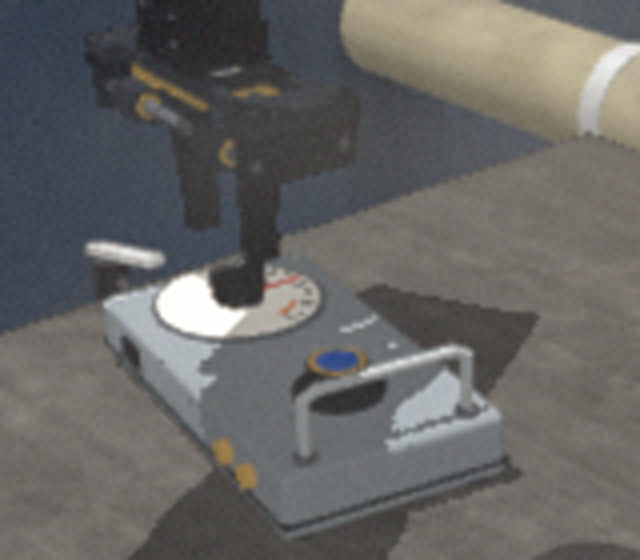

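Emit:
{"api": "apply_moves", "payload": {"deltas": [[-0.3, -0.2, 1.0, 0.1, 0, 0, 0], [-0.3, -0.2, 2.0, 0.1, 0, 0, 0], [-0.3, -0.2, 2.9, 0.1, 0, 0, 0], [-0.3, -0.2, 2.9, 0.1, 0, 0, 0]]}}

```text
time: 4.0
tool_pos: [539.0, 330.7, 79.0]
tcp_rot: [-0.088, -2.175, 2.179]
ft_force: [-0.4, 0.3, 1.0]
gripper_width: 56.8
```

Emit:
{"api": "apply_moves", "payload": {"deltas": [[0.3, 0, 0, 0, 0, 0, 0], [0.7, 0, 0, 0, 0, 0, 0], [1, 0, 0, 0, 0, 0, 0], [1, 0, 0, 0, 0, 0, 0], [1, 0, 0, 0, 0, 0, 0], [1, 0, 0, 0, 0, 0, 0], [1, 0, 0, 0, 0, 0, 0], [1, 0, 0, 0, 0, 0, 0]]}}

```text
time: 4.8
tool_pos: [540.8, 332.0, 81.7]
tcp_rot: [-0.092, -2.18, 2.177]
ft_force: [0.5, 3.5, -1.4]
gripper_width: 9.8
```

```bash
python3 - <<'E'
from h import *
go((540,331.5,82),-0.56); print(manip.sense()["moment"])
E
```

```text
at [540.8 332.   81.7] jaw -1.655 | shift cm [ 0.07 -0.03  0.05] turn y -1.095 q6 2.08 t 4.8 w 9.8 F [ 0.5  3.5 -1.4] tilt [-0.    -1.    -0.001]
[ 0.52940614 -0.05152028  0.03215654]
```

The bar is gripped: the opening is 9.8 mm against its 10 mm width. I'll turn it in stages and watch the force.

Emit:
{"api": "apply_moves", "payload": {"deltas": [[1, 0, 0, 0, 0, -0.08, 0], [1, 0, 0, 0, 0, -0.18, 0], [1, 0, 0, 0, 0, -0.28, 0], [1, 0, 0, 0, 0, -0.38, 0], [1, 0, 0, 0, 0, -0.38, 0]]}}

```text
time: 5.3
tool_pos: [540.7, 332.2, 81.7]
tcp_rot: [-0.307, 2.063, -2.06]
ft_force: [0.7, 4.7, -1.8]
gripper_width: 9.8
```

```bash
python3 - <<'E'
from h import *
go((540,331.5,82),-0.56); print(manip.sense()["moment"])
E
```

```text
at [540.7 332.2  81.7] jaw -1.274 | shift cm [ 0.09 -0.03  0.05] turn y -0.714 q6 1.7 t 5.3 w 9.8 F [ 0.7  4.7 -1.8] tilt [-0.001 -1.    -0.001]
[ 0.83703897 -0.13813679  0.01162684]
```

Emit:
{"api": "apply_moves", "payload": {"deltas": [[1, 0, 0, 0, 0, -0.1, 0], [1, 0, 0, 0, 0, -0.2, 0], [1, 0, 0, 0, 0, -0.3, 0], [1, 0, 0, 0, 0, -0.4, 0], [1, 0, 0, 0, 0, -0.5, 0], [1, 0, 0, 0, 0, -0.58, 0], [1, 0, 0, 0, 0, -0.58, 0]]}}

```text
time: 6.0
tool_pos: [540.5, 332.5, 81.7]
tcp_rot: [-0.794, 1.702, -1.699]
ft_force: [0.1, 6.3, -1.3]
gripper_width: 9.6
```

```bash
python3 - <<'E'
from h import *
go((540,331.5,82),-0.56); print(manip.sense()["moment"])
E
```

```text
at [540.5 332.5  81.7] jaw -0.696 | shift cm [ 0.11 -0.03  0.02] turn y -0.136 q6 1.12 t 6.0 w 9.6 F [ 0.1  6.3 -1.3] tilt [-0.002 -1.    -0.001]
[ 1.03267912 -0.062431    0.06344888]
```

Emit:
{"api": "apply_moves", "payload": {"deltas": [[1, 0, 0, 0, 0, -0.04, 0], [1, 0, 0, 0, 0, -0.08, 0], [1, 0, 0, 0, 0, -0.12, 0], [1, 0, 0, 0, 0, -0.12, 0]]}}

```text
time: 6.4
tool_pos: [540.5, 332.5, 81.7]
tcp_rot: [-0.877, 1.621, -1.618]
ft_force: [-0.0, 6.7, -0.5]
gripper_width: 9.8
```

```bash
python3 - <<'E'
from h import *
go((540,331.5,82),-0.56); print(manip.sense()["moment"])
E
```

```text
at [540.5 332.5  81.7] jaw -0.577 | shift cm [ 0.11 -0.03  0.02] turn y -0.017 q6 1.0 t 6.4 w 9.8 F [-0.   6.7 -0.5] tilt [-0.002 -1.    -0.001]
[ 1.01891491 -0.04349329  0.05745516]
```

Emit:
{"api": "apply_moves", "payload": {"deltas": [[1, 0, 0, 0, 0, -0.03, 0], [1, 0, 0, 0, 0, -0.06, 0], [1, 0, 0, 0, 0, -0.06, 0]]}}

```text
time: 6.7
tool_pos: [540.5, 332.5, 81.7]
tcp_rot: [-0.916, 1.581, -1.578]
ft_force: [-0.2, 5.1, -1.0]
gripper_width: 9.8
```

```bash
python3 - <<'E'
from h import *
go((540,331.5,82),-0.56); print(manip.sense()["moment"])
E
```

```text
at [540.5 332.5  81.7] jaw -0.518 | shift cm [ 0.11 -0.03  0.01] turn y 0.042 q6 0.94 t 6.7 w 9.8 F [-0.2  5.1 -1. ] tilt [-0.002 -1.    -0.001]
[ 1.10885107  0.02743141 -0.51288467]
```

The twist reaction jumped to −0.51 N m at jaw −0.518 rad. That's about where the stop should be, at −0.56, so the knob is on its zero stop. I'll release, lift and look.

Emit:
{"api": "apply_moves", "payload": {"deltas": [[0.6, 0, 0, 0, 0, 0, 0], [0.2, 0, 0, 0, 0, 0, 0], [-0.3, 0, 0, 0, 0, 0, 0], [-0.3, 0, 0, 0, 0, 0, 0], [-0.3, 0, 0, 0, 0, 0, 0], [-0.3, 0, -2, 0, 0, 0, 0], [-0.3, 0, -6, 0, 0, 0, 0], [-0.3, 0, -11, 0, 0, 0, 0], [-0.3, 0, -16, 0, 0, 0, 0], [-0.3, 0, -16, 0, 0, 0, 0]]}}

```text
time: 7.7
tool_pos: [544.7, 333.2, 251.6]
tcp_rot: [-0.903, 1.572, -1.575]
ft_force: [1.8, -0.3, 0.9]
gripper_width: 56.3
```

```bash
python3 - <<'E'
from h import *
go((532,-150,240),-0.2)
for n,b in (("scene",(205,170,325,255)),("top",(95,160,255,280))):
    im=manip.capture(n); cv2.imwrite(f"pics/{n}3.png",im[:,:,::-1]); x0,y0,x1,y1=b
    cv2.imwrite(f"pics/{n}3c.png",cv2.resize(im[y0:y1,x0:x1,::-1],None,fx=5,fy=5,interpolation=cv2.INTER_CUBIC))
E
```

```text
at [544.7 333.2 251.6] jaw -0.515 | shift cm [42.67  1.16 22.71] turn y -0.315 q6 0.94 t 7.7 w 56.3 F [ 1.8 -0.3  0.9] tilt [-0.013 -1.     0.009]
```

View pics/scene3c.png

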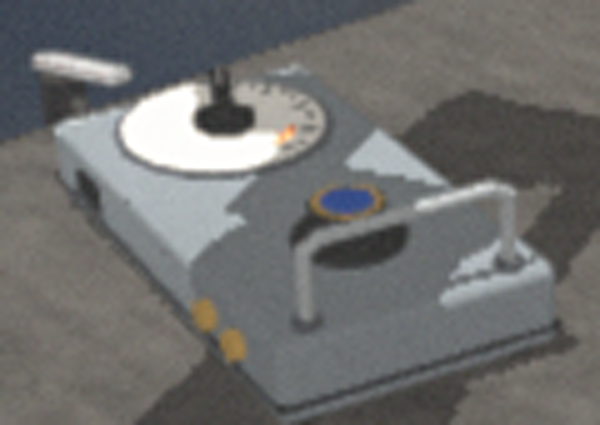

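The bar now points away from the camera and the pointer has swung behind it, so I'll check the pointer from the top camera once the arm is clear.

```bash
python3 - <<'E'
from h import *
go((533.5,-229,242),-0.19)
E
```

```text
at [541.7 331.7 244. ] jaw -0.515 | shift cm [49.2   0.2  26.92] turn y -0.325 q6 0.94 t 7.8 w 56.1 F [-0.4 -0.2 -1.1] tilt [-0.004 -1.     0.003]
```

Emit:
{"api": "apply_moves", "payload": {"deltas": [[-0.3, 3.5, 0, 2, 0, -0.05, 0], [-0.3, 49.2, 0, 26.9, 0, -0.325, 0], [-0.3, 49.2, 0, 26.9, 0, -0.325, 0], [-0.3, 49.2, 0, 26.9, 0, -0.325, 0], [-0.3, 49.2, 0, 26.9, 0, -0.325, 0], [-0.3, 49.2, 0, 26.9, 0, -0.325, 0], [-0.3, 49.2, 0, 26.9, 0, -0.325, 0], [-0.3, 49.2, 0, 26.9, 0, -0.325, 0], [-0.3, 49.2, 0, 26.9, 0, -0.325, 0], [-0.3, 49.2, 0, 26.9, 0, -0.325, 0], [-0.3, 49.2, 0, 26.9, 0, -0.325, 0], [-0.3, 49.2, 0, 26.9, 0, -0.325, 0]]}}

```text
time: 9.0
tool_pos: [530.6, -232.9, 239.1]
tcp_rot: [-1.114, 1.353, -1.348]
ft_force: [-0.7, 1.1, -0.5]
gripper_width: 56.6
```

Emit:
{"api": "apply_moves", "payload": {"deltas": [[-0.3, 0, 4, 0, 0, 0, 0], [-0.3, 0, 8, 0, 0, 0, 0], [-0.3, 0, 12, 0, 0, 0, 0], [-0.3, 0, 15, 0, 0, 0, 0], [-0.3, 0, 15, 0, 0, 0, 0]]}}

```text
time: 9.5
tool_pos: [527.2, -226.4, 84.2]
tcp_rot: [-1.118, 1.36, -1.338]
ft_force: [-0.5, -0.3, -0.4]
gripper_width: 56.6
```

```bash
python3 - <<'E'
from h import *
im=manip.capture("top"); cv2.imwrite("pics/top4.png",im[:,:,::-1])
cv2.imwrite("pics/top4m.png",cv2.resize(im[175:290,115:275,::-1],None,fx=5,fy=5,interpolation=cv2.INTER_CUBIC))
im=manip.capture("scene"); cv2.imwrite("pics/scene4.png",im[:,:,::-1])
cv2.imwrite("pics/scene4m.png",cv2.resize(im[210:390,310:510,::-1],None,fx=4,fy=4,interpolation=cv2.INTER_CUBIC))
go((533.5,-229,60),-0.19)
E
```

```text
at [ 531.3 -228.7   90.3] jaw -0.19 | shift cm [-0.01  3.03  0.22] turn y -0.0 q6 -0.35 t 9.6 w 56.5 F [ 0.8 -0.5 -0.1] tilt [-0.001 -1.    -0.003]
```

View pics/top4m.png

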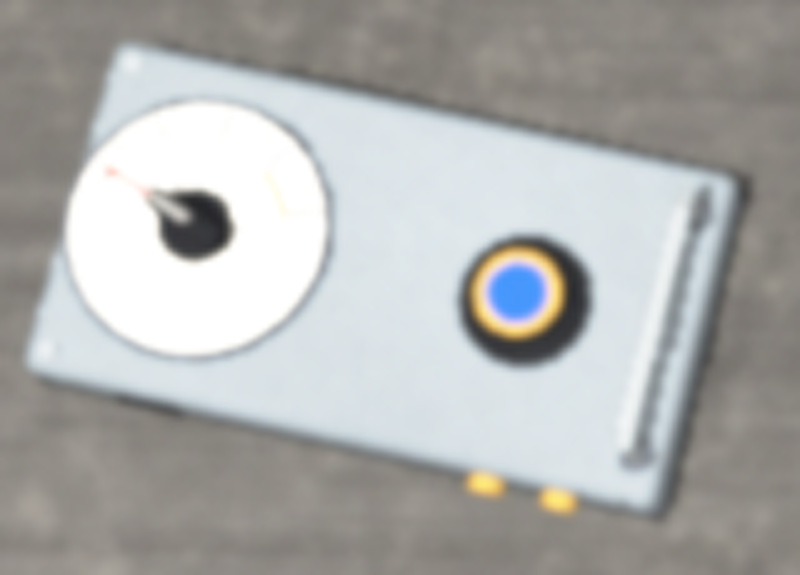

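View pics/scene4m.png

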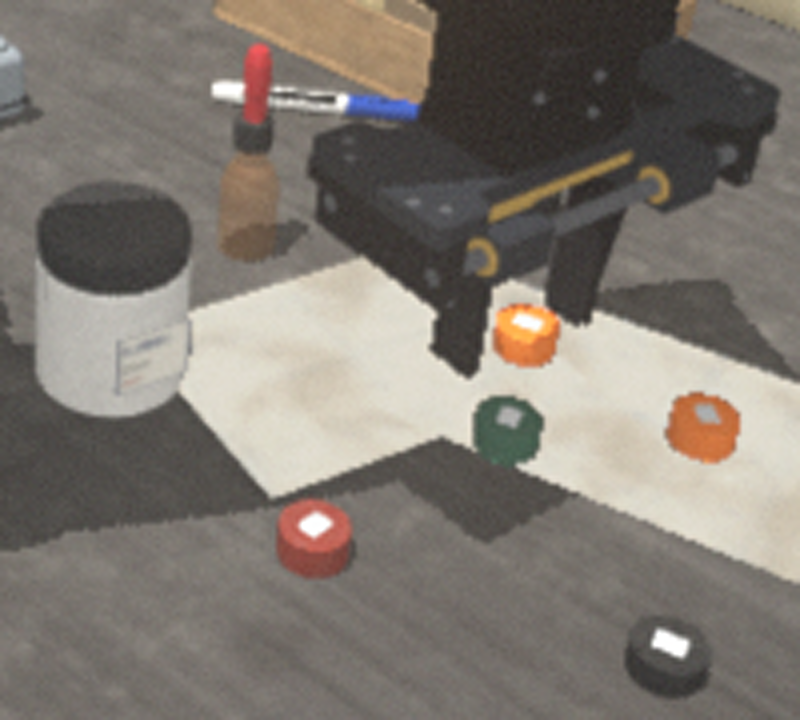

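The pointer now lies on the zero mark at crop (108,172), and the meter and all the objects stand as before. Next I'll check the finger centre against the mount in the scene view.

```bash
python3 - <<'E'
from h import *
np.set_printoptions(precision=1,suppress=True)
st=manip.sense(); p=st["tool_pos"]; j=-0.19; u=np.array([np.cos(j),np.sin(j),0]); x=np.array([u[1],-u[0],0])
print("proj tip corners")
for s in (28.2,43): 
  for a in (1,-1):
    print(s*a,[proj("scene",p+u*s*a+x*k-[0,0,25]) for k in (-10,10)])
print("green expected px at (533.5,-229.5,8):",proj("scene",(533.5,-229.5,8)), "obs", 310+507/4-.4,210+429/4-.4)
go((533.5,-229.5,29),-0.19)
E
```

```text
proj tip corners
28.2 [array([445.6, 283.9]), array([454.2, 289.9])]
-28.2 [array([421.9, 294.7]), array([430.3, 301.1])]
43 [array([451.6, 281.2]), array([460.2, 287.1])]
-43 [array([415.4, 297.7]), array([423.8, 304.1])]
green expected px at (533.5,-229.5,8): [434.6 317.5] obs 436.35 316.85
at [ 531.3 -228.7   90.3] jaw -0.19 | shift cm [0.  6.1 0.2] turn y -0.0 q6 -0.35 t 9.6 w 56.5 F [ 0.8 -0.5 -0.1] tilt [-0. -1. -0.]
```

Emit:
{"api": "apply_moves", "payload": {"deltas": [[-0.3, 0, 1.5, 0.2, 0, 0, 0], [-0.3, 0, 3, 0.2, 0, 0, 0], [-0.3, 0, 4.5, 0.2, 0, 0, 0], [-0.3, 0, 5.5, 0.2, 0, 0, 0], [-0.3, 0, 6.1, 0.2, 0, 0, 0], [-0.3, 0, 6.1, 0.2, 0, 0, 0]]}}

```text
time: 10.2
tool_pos: [533.5, -229.2, 29.2]
tcp_rot: [-1.114, 1.35, -1.346]
ft_force: [0.0, 0.3, 0.4]
gripper_width: 56.2
```

```bash
python3 - <<'E'
from h import *
im=manip.capture("scene"); cv2.imwrite("pics/scene5m.png",cv2.resize(im[250:370,390:510,::-1],None,fx=5,fy=5,interpolation=cv2.INTER_CUBIC))
go((533.5,-229.5,29),-0.19)
E
```

```text
at [ 534.1 -229.5   30. ] jaw -0.19 | shift cm [ 0.01  0.1  -0.06] turn y 0.0 q6 -0.35 t 10.25 w 56.7 F [-0.   0.1 -0.2] tilt [-0.    -1.    -0.001]
```

View pics/scene5m.png

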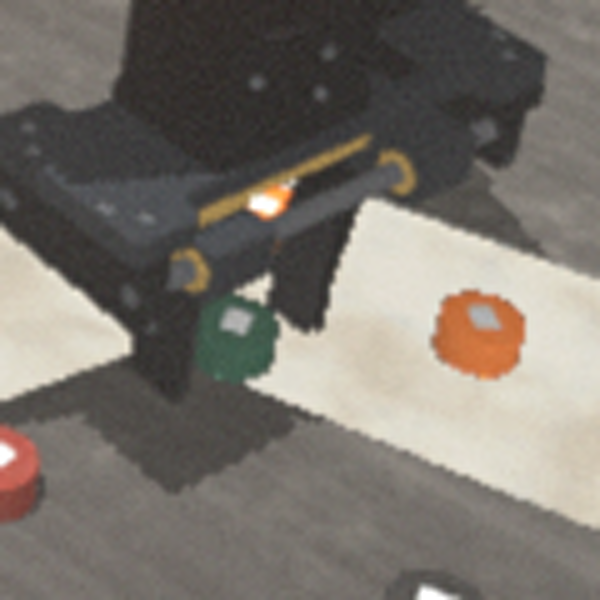

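The mount at (236,338) lies between the fingers, roughly centred. Closing now.

Emit:
{"api": "apply_moves", "payload": {"deltas": [[-0.1, 0, 0.1, 0, 0, 0, 0], [0.1, 0, 0.1, 0, 0, 0, 0], [0.25, 0, 0.1, 0, 0, 0, 0], [0.4, 0, 0.1, 0, 0, 0, 0], [0.7, 0, 0.1, 0, 0, 0, 0], [1, 0, 0.1, 0, 0, 0, 0], [1, 0, 0.1, 0, 0, 0, 0], [1, 0, 0.1, 0, 0, 0, 0]]}}

```text
time: 11.05
tool_pos: [534.6, -229.8, 29.9]
tcp_rot: [-1.113, 1.347, -1.348]
ft_force: [-0.4, 0.1, 3.3]
gripper_width: 29.0
```

Emit:
{"api": "apply_moves", "payload": {"deltas": [[1, 0, -0.5, 0, 0, 0, 0], [1, 0, -1.5, 0, 0, 0, 0], [1, 0, -3, 0, 0, 0, 0], [1, 0, -5, 0, 0, 0, 0], [1, 0, -5, 0, 0, 0, 0]]}}

```text
time: 11.55
tool_pos: [536.8, -231.1, 83.7]
tcp_rot: [-1.111, 1.342, -1.353]
ft_force: [0.1, -0.6, 0.5]
gripper_width: 28.9
```

```bash
python3 - <<'E'
from h import *
im=manip.capture("scene"); cv2.imwrite("pics/scene6m.png",cv2.resize(im[230:350,390:510,::-1],None,fx=5,fy=5,interpolation=cv2.INTER_CUBIC))
go((533.5,-229.5,247),-0.19)
E
```

```text
at [ 535.9 -230.6   82.1] jaw -0.19 | shift cm [ -0.06 -16.49  -0.26] turn y 0.0 q6 -0.35 t 11.6 w 29.2 F [-0.2  0.8 -0.8] tilt [ 0.002 -1.     0.004]
```

View pics/scene6m.png

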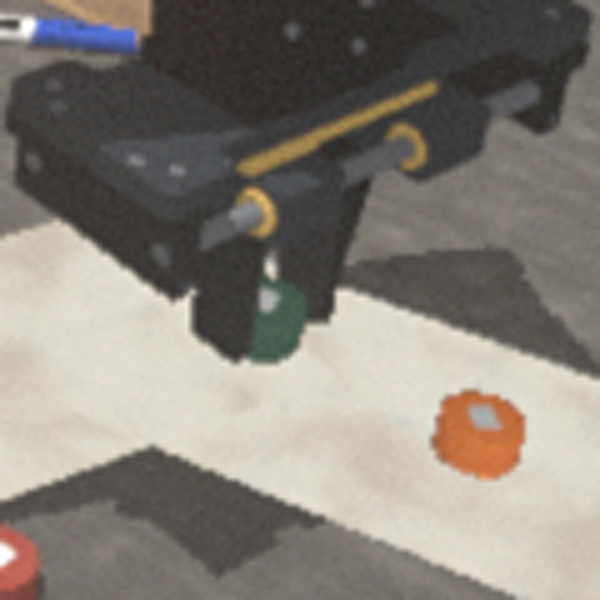

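The mount is held, with the opening at 29 mm, and it hangs level between the fingers at (275,320). I'll lift it to carrying height.

Emit:
{"api": "apply_moves", "payload": {"deltas": [[1, 0, -2, 0, 0, 0, 0], [1, 0, -5, 0, 0, 0, 0], [1, 0, -8.5, 0, 0, 0, 0], [1, 0, -12, 0, 0, 0, 0], [1, 0, -15, 0, 0, 0, 0], [1, 0, -16.5, 0, 0, 0, 0], [1, 0, -16.5, 0, 0, 0, 0]]}}

```text
time: 12.3
tool_pos: [535.3, -230.3, 246.5]
tcp_rot: [-1.112, 1.344, -1.351]
ft_force: [0.6, 0.7, -1.4]
gripper_width: 28.7
```

```bash
python3 - <<'E'
from h import *
go((513.5,200.3,247),-0.19)
E
```

```text
at [ 535.3 -230.3  246.5] jaw -0.19 | shift cm [-41.87  -0.05 -10.28] turn y 0.0 q6 -0.35 t 12.3 w 28.7 F [ 0.6  0.7 -1.4] tilt [ 0.001 -1.     0.004]
```

Emit:
{"api": "apply_moves", "payload": {"deltas": [[1, -2, 0, -0.5, 0, 0, 0], [1, -5.5, 0, -1.4, 0, 0, 0], [1, -10, 0, -2.5, 0, 0, 0], [1, -14.5, 0, -3.6, 0, 0, 0], [1, -19, 0, -4.7, 0, 0, 0], [1, -23.5, 0, -5.8, 0, 0, 0], [1, -28, 0, -6.9, 0, 0, 0], [1, -32.5, 0, -8, 0, 0, 0], [1, -36.5, 0, -9, 0, 0, 0], [1, -39.5, 0, -9.7, 0, 0, 0], [1, -41.9, 0, -10.3, 0, 0, 0], [1, -41.9, 0, -10.3, 0, 0, 0]]}}

```text
time: 13.5
tool_pos: [510.6, 203.7, 241.5]
tcp_rot: [-1.119, 1.348, -1.344]
ft_force: [-0.9, -0.2, -1.3]
gripper_width: 29.0
```

Emit:
{"api": "apply_moves", "payload": {"deltas": [[1, 0, 2, 0, 0, 0, 0], [1, 0, 5, 0, 0, 0, 0], [1, 0, 8, 0, 0, 0, 0], [1, 0, 10.5, 0, 0, 0, 0], [1, 0, 11.5, 0, 0, 0, 0], [1, 0, 11.5, 0, 0, 0, 0], [1, 0, 11.5, 0, 0, 0, 0]]}}

```text
time: 14.2
tool_pos: [512.7, 200.9, 129.9]
tcp_rot: [-1.113, 1.348, -1.348]
ft_force: [0.4, -0.5, 0.2]
gripper_width: 29.1
```

```bash
python3 - <<'E'
from h import *
for n,b in (("scene",(225,140,345,260)),("top",(155,180,275,290))):
    im=manip.capture(n); cv2.imwrite(f"pics/{n}7.png",im[:,:,::-1]); x0,y0,x1,y1=b
    cv2.imwrite(f"pics/{n}7c.png",cv2.resize(im[y0:y1,x0:x1,::-1],None,fx=5,fy=5,interpolation=cv2.INTER_CUBIC))
go((513.5,200.3,103),-0.19)
E
```

```text
at [513.5 201.3 131.1] jaw -0.19 | shift cm [0.1  2.81 0.02] turn y -0.0 q6 0.42 t 14.3 w 29.3 F [-0.4 -0.2  0.2] tilt [-0.001 -1.     0.002]
```

View pics/scene7c.png

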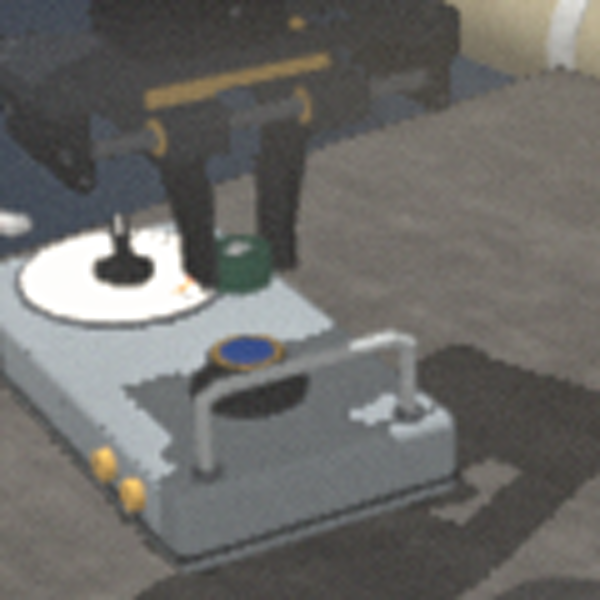

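View pics/top7c.png

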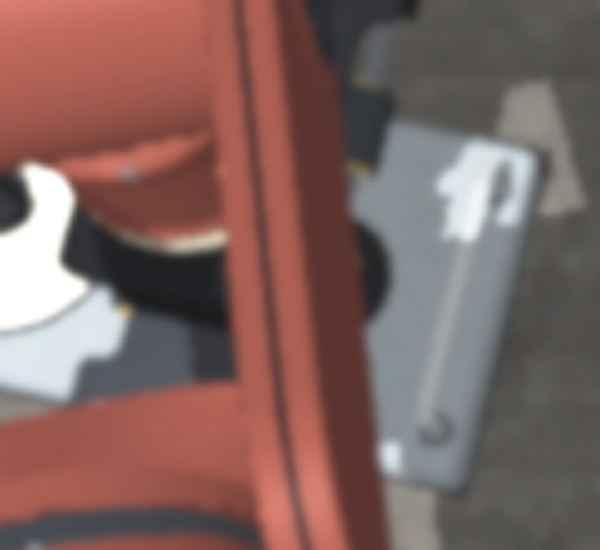

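The scene view shows the mount hanging level at crop (244,264), above the blue face at crop (248,350). In the top view the arm hides both. I'll measure both in the scene image and compare.

```bash
cat > chk.py <<'E'
from h import *
import sys
np.set_printoptions(precision=2,suppress=True)
def check(f,p,hoff=29.9):
    im=cv2.cvtColor(cv2.imread(f),cv2.COLOR_BGR2RGB)
    m,b=blobs(im,(65,60,20),(95,255,255),(255,170,295,215)); g=max(b); print("green",g)
    m2,b2=blobs(im,(105,110,60),(125,255,255),(260,195,295,225)); s=max(b2); print("blue",s)
    x0,y0,w,h=g[2]; gc=np.array([255+x0+(w-1)/2,170+y0+(h-1)/2]); print("green bbox centre",gc,"centroid",g[1])
    z=p[2]-hoff+8
    # mount body centre: expected bbox centre from its outline points
    a=np.linspace(0,2*np.pi,60)
    pts=np.array([proj("scene",(p[0]+15*np.cos(t),p[1]+15*np.sin(t),z+k)) for t in a for k in(-8,8)])
    e=(pts.min(0)+pts.max(0))/2; print("expected bbox centre",e,"size",np.ptp(pts,0),"obs",w,h,"residual",gc-e)
    sc=np.array(s[1]); 
    # sensor position consistent with same residual
    print("sensor raw plane",plane("scene",sc,65),"corrected by tool residual",plane("scene",sc-(gc-e),65))
    P=plane("scene",gc-(e-proj("scene",(p[0],p[1],z))),z); print("mount by scene at z",z,P)
check(sys.argv[1],manip.sense()["tool_pos"])
E
python3 chk.py pics/scene7.png
```

```text
green (61, [273.7, 193.7], [14, 18, 10, 10])
blue (31, [274.1, 209.5], [10, 13, 9, 4])
green bbox centre [273.5 192.5] centroid [273.7, 193.7]
expected bbox centre [271.64 191.73] size [14.04 12.47] obs 10 10 residual [1.86 0.77]
sensor raw plane [515.67 198.96  65.  ] corrected by tool residual [514.94 204.77  65.  ]
mount by scene at z 109.20120047671344 [514.04 195.45 109.2 ]
```

Emit:
{"api": "apply_moves", "payload": {"deltas": [[1, 0.1, 0.3, 0.1, 0, 0, 0], [1, 0.1, 0.8, 0.1, 0, 0, 0], [1, 0.1, 1.3, 0.1, 0, 0, 0], [1, 0.1, 1.7, 0.1, 0, 0, 0], [1, 0.1, 2.0, 0.1, 0, 0, 0], [1, 0.1, 2.2, 0.1, 0, 0, 0], [1, 0.1, 2.2, 0.1, 0, 0, 0], [1, 0.1, 2.2, 0.1, 0, 0, 0], [1, 0.1, 2.2, 0.1, 0, 0, 0]]}}

```text
time: 15.2
tool_pos: [513.3, 200.1, 107.7]
tcp_rot: [-1.113, 1.348, -1.348]
ft_force: [-0.2, 0.1, -1.0]
gripper_width: 28.9
```

```bash
python3 - <<'E'
from h import *
np.set_printoptions(precision=2,suppress=True)
im=manip.capture("scene"); cv2.imwrite("pics/scene8.png",im[:,:,::-1])
c=cv2.resize(im[170:230,240:310],None,fx=10,fy=10,interpolation=cv2.INTER_CUBIC); cv2.imwrite("pics/scene8c.png",c[:,:,::-1])
go((514,200.2,103),-0.19)
st=manip.sense();p=st["tool_pos"]
a=np.linspace(0,2*np.pi,72)
for z in (0,16):
    pts=np.array([proj("scene",(p[0]+15*np.cos(t),p[1]+15*np.sin(t),p[2]-29.9+z)) for t in a]); 
    print("mount z",z,"u",pts[:,0].min(),pts[:,0].max(),"v",pts[:,1].min(),pts[:,1].max(),"-> crop",(pts.min(0)-[240,170]+.5)*10,(pts.max(0)-[240,170]+.5)*10)
E
```

```text
at [513.3 200.1 107.8] jaw -0.19 | shift cm [-0.02  0.48  0.07] turn y 0.0 q6 0.42 t 15.25 w 29.0 F [ 0.3 -0.4  0.4] tilt [-0. -1.  0.]
mount z 0 u 265.9198566463575 279.3811667718245 v 201.54465991000484 207.66180997078095 -> crop [264.2  320.45] [398.81 381.62]
mount z 16 u 265.5013447980714 279.07648081590816 v 195.1695938318066 201.17533455208098 -> crop [260.01 256.7 ] [395.76 316.75]
```

View pics/scene8c.png

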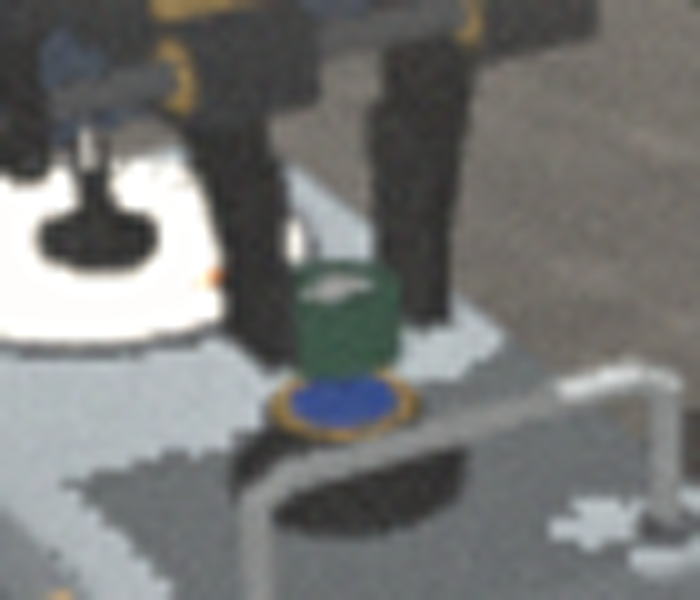

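The mount's right and bottom edges are at crop (402,381) and I predicted (399,382), so it sits at the TCP within about 1 mm. The sensor centre is about 1 px, or 1–2 mm, to the right. I'll correct by 1.2 mm and go down the last 5 mm.

Emit:
{"api": "apply_moves", "payload": {"deltas": [[1, 0, 0.1, 0.1, 0, 0, 0], [1, 0, 0.2, 0.1, 0, 0, 0], [1, 0, 0.3, 0.1, 0, 0, 0], [1, 0, 0.4, 0.1, 0, 0, 0], [1, 0, 0.5, 0.1, 0, 0, 0], [1, 0, 0.5, 0.1, 0, 0, 0], [1, 0, 0.5, 0.1, 0, 0, 0], [1, 0, 0.5, 0.1, 0, 0, 0], [1, 0, 0.5, 0.1, 0, 0, 0], [1, 0, 0.5, 0.1, 0, 0, 0]]}}

```text
time: 16.25
tool_pos: [514.1, 199.9, 102.6]
tcp_rot: [-1.113, 1.348, -1.348]
ft_force: [0.5, -0.3, -1.2]
gripper_width: 28.6
```

```bash
python3 - <<'E'
from h import *
np.set_printoptions(precision=2,suppress=True)
im=manip.capture("scene"); cv2.imwrite("pics/scene9.png",im[:,:,::-1])
c=cv2.resize(im[170:230,240:310],None,fx=10,fy=10,interpolation=cv2.INTER_CUBIC); cv2.imwrite("pics/scene9c.png",c[:,:,::-1])
go((514.5,199.9,103),-0.19)
p=manip.sense()["tool_pos"]
a=np.linspace(0,2*np.pi,72)
f=lambda q:(q-[240,170]+.5)*10
for z in (0,16):
    pts=np.array([proj("scene",(p[0]+15*np.cos(t),p[1]+15*np.sin(t),p[2]-29.9+z)) for t in a]); 
    print("mount z",z,f(pts.min(0)),f(pts.max(0)))
print("axis at z65 crop",f(proj("scene",(p[0],p[1],65))), "ring right/left: sensor obs (346,400)")
g=cv2.cvtColor(c,cv2.COLOR_RGB2HSV)
m=cv2.inRange(g,(65,60,20),(95,255,255)); ys,xs=np.nonzero(m[230:420,280:430]); print("green edges",np.percentile(xs,[.5,99.5])+280,np.percentile(ys,[.5,99.5])+230)
m=cv2.inRange(g,(10,70,70),(28,255,255))[370:460,250:440]; ys,xs=np.nonzero(m); print("ring",xs.min()+250,xs.max()+250,ys.min()+370,ys.max()+370)
E
```

```text
at [514.1 199.9 102.6] jaw -0.19 | shift cm [-0.01 -0.04  0.03] turn y -0.0 q6 0.42 t 16.3 w 29.1 F [-0.8 -0.1 -0.8] tilt [-0. -1.  0.]
mount z 0 [269.21 339.98] [403.41 401.46]
mount z 16 [265.08 276.59] [400.41 336.97]
axis at z65 crop [338.1  400.73] ring right/left: sensor obs (346,400)
green edges [304. 400.] [292. 395.]
ring 271 418 384 441
```

View pics/scene9c.png

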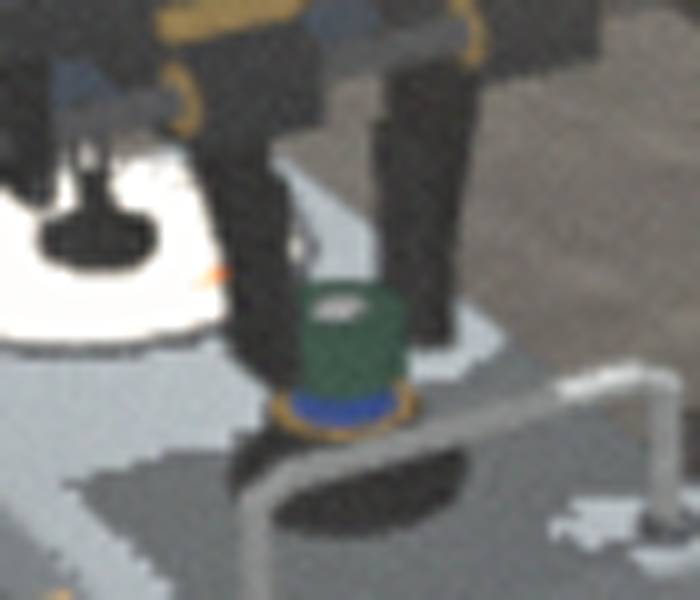

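The mount's right and bottom edges are at about crop (405,399), against a predicted (403,401). The blue face's ring is centred at crop (344,400) and the mount's axis falls at about (340,400), so the offset is about 1 mm. The air gap is about 7.7 mm and the tool is level and still. I'll hand in now.

```bash
python3 - <<'E'
from bench import manip
s=manip.sense(); print(abs(s["dq"]).max(), s["gripper_width"], s["time"])
print(manip.sign_off())
E
```

```text
0.0009286563072749003 29.055675223916825 16.3
the job is handed in; nothing more can be done
None
```

I turned the knob back to its zero stop, picked up the green mount and handed in at 16.3 s. The gripper was still holding the mount over the blue sensor face.

**Last checks:**
- **Pointer:** the twist reaction jumped to −0.51 N m at the stop. The top view taken just afterwards showed the red pointer on its zero mark.
- **Grip and stillness:** the opening was 29 mm on the 30 mm mount, the tool was level, and the joints were still (under 0.001 rad/s).
- **Air gap:** about 7.7 mm, worked out from the tool height and not measured directly.
- **Centring:** about 1 mm off in the scene view, with perhaps 2 mm of uncertainty.
- **Other objects:** the jar, bottle, other two mounts and orange discs stood as before when I looked just before the grasp. I didn't check all of them again after that. The carry was high, with the mount about 215 mm above the desk.

**What disagreed or went wrong:**
- **Cameras:** the two cameras placed objects about 4–5 mm apart. I used their mean, which agreed with the displacement each camera measured from pick to sensor.
- **Final view:** the top camera was blocked by the arm at the end, so the centring check rests on the scene camera alone.
- **Wrong move:** on the first descent at the knob I entered a needless 20 mm sideways shift. It happened in free air, touched nothing, and I corrected it before gripping.

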